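Pin the lamp boom into its fork

ROBOT

A 6-joint arm with a two-finger parallel gripper is mounted at the origin on the work surface. World frame = base frame: x ahead of the robot, y to its left, z up, the work surface at z = 0. Lengths are in m, angles in degrees, forces in N, time in s.
With the tool pointing down it reaches from about 0.275 to 1 m from the base axis. Payload 8.4 kg.
Tool frame: the origin (TCP) lies at the very end of the fingers, on their centre line; the grasp point (between the pads) lies manip.tcp_to_grasp behind it (manip.tcp_to_grasp is the distance from the TCP to the grasp point, in m); z points along the fingers, y is the line along which they close (so a half turn about z gives the same grasp; the last joint's range is limited). The gripper opens to 85 mm and grips with 20 to 120 N. Pads are 22 mm wide; open, the fingers measure 114 mm over their backs; the gripper's body (76 mm by 85 mm) begins 54 mm behind the grasp point. The pads swing forward as they close: fully open they stand 13 mm farther back than shut.
Start: joints at [-70.726, 20.225, 93.587, -0, 66.188, -0.138], TCP at [0.208, -0.589, 0.231] pointing down, gripper open.
Joint ranges: [-150.9, 150.9], [-52.94, 120.26], [3.33, 152.33], [-74.26, 254.26], [0, 154.13], [-172.89, 172.89]. Speed limits (degrees/s): [127.2, 127.2, 159.86, 180, 180, 180].

INTERFACE

Orientations are given as [roll, pitch, yaw] about the fixed x, y, z axes, in that order (R = Rz(yaw) Ry(pitch) Rx(roll)).
In Python, from workcell import manip gives the robot as it stands. Calls block until the motion is done:
- manip.reach(position, orientation): joint-space move of the TCP to a pose.
- manip.line_to(position, orientation=None, v=0.15, stop_force=None): straight line of the TCP; orientation=None keeps the orientation; v is the mean speed in m/s. With stop_force (N) it stops when the force on the tool has changed by that much, and returns True; else False.
- manip.move_joints(angles): joint-space move.
- manip.set_gripper(opening): finger opening in m; the grip force is fixed at half the most; returns when the fingers have stopped.
- manip.dwell(seconds).
- manip.inverse_kinematics(position, orientation): joint angles nearest the present ones, or None.
- manip.read_camera(name): name is "scene" or "top" or "wrist"; returns the picture (400x640x3 uint8, red, green, blue); there is no depth.
- manip.camera_params(name): a dict with "K" (3x3 intrinsics, pixels), "cam_to_world" (4x4, takes a point from camera to world coordinates). Camera axes: x right, y up, looking along -z (the intrinsics and any distortion apply to the point x, -y, -z); pixel columns grow to the right and rows downward; lengths in m; the calibration is good to about 2 mm. A picture is of the moment at which its call begins: read the wrist's pose just before it. camera_params takes no time and is no camera call; for the wrist camera it gives the pose at the moment of the call.
A pose or a line that the arm cannot do raises manip.IKError and nothing moves.
- manip.job_done(): hands the job in; it is judged then, once.
Readings, each from a call of its own:
- manip.get_t(): time.
- manip.get_joint_pos(): joint angles.
- manip.get_qd(): joint speeds.
- manip.get_joint_torque(): joint torques, N m.
- manip.get_ee_pos(): TCP position.
- manip.get_tool_rot(): TCP orientation.
- manip.get_ft_force(): force on the tool from outside, world axes, zero at the start.
- manip.get_torque(): the same for the moment, N m.
- manip.get_grip_width(): finger opening in m.
- manip.get_gripper_force(): force on a finger pad.
Only numpy, scipy, OpenCV 4.12 (cv2) and the standard library are available. Lean on these libraries where they do the work, as an engineer would, in place of code of your own. Each camera call takes 0.05 s, during which the arm holds its last target. There are 200 camera calls.

TASK

Fasten the boom of the counterweighted lamp to its bracket: draw the brass-headed pin out of the wooden stand and push it from above down through the aligned holes of the fork and lug until its head sits fully home on the top of the fork, then let go. Leave the steel and the white pin in the stand.

Things in the scene. Friction and masses are not known exactly. Their poses are not given: they have to be found in the camera images.
- brass_pin: All brass (mm). Head: upright knob 32 wide, 36 tall; shank 14 dia, 60 long, last 16 tapering to a 6 tip; about 0.11 kg. Origin: on the axis, at the head's underside; z up to the head. It hangs by its head, origin 70 above the desk, in one of 3 through holes (17 dia, 75 apart, one row) of a fixed dark wooden stand, 60x215, 70 high; hole, place and heading vary. Lift 60 to leave it, 110 to pass over the other heads.
- fork_mouth (a point): (mm) Centre of the hole in the top face (72x50, 75 above the desk) of the lamp's silver fork: the brass pin's origin goes here. Fixed; nothing on it is higher but the boom's weight (87), 205-290 off along x. z up. Vertical holes in line: upper tine 22 dia, lug and lower tine 18; 45 deep in all, open below. From some 18 above home a spring in the lug grips the pin: push 3-10 N till the head seats.
- steel_pin: Bystander: pin with a steel-grey knob, 32 mm wide and 36 mm tall, and a short 35 mm shank, hanging in another hole of the same stand. Origin on its axis at the underside of the head, 70 mm above the desk. To be left there.
- white_pin: Bystander: pin with a white plastic knob, 32 mm wide and 36 mm tall, and a thin 50 mm steel shank, hanging in another hole of the same stand. Origin on its axis at the underside of the head, 70 mm above the desk. To be left there.
Not all that is in view belongs to the job. Of the things shaped like the brass_pin, the brass one is meant.

How it is judged (in metres and radians):
On the way, in this order (a step that is already met when the one before it is completed fails the run):
1. the brass pin is drawn up out of the stand (height (world z) of brass_pin above 0.128 m), for 0.1 s.
2. the brass pin points down into the fork's top hole (z of brass_pin in the frame of fork_mouth below 0.05 m and horizontal distance between brass_pin and fork_mouth below 0.012 m and angle between brass_pin's own z axis and vertical below 0.26 rad), for 0.1 s.
At the end, for the whole second after the job is handed in: The brass pin stands upright (within 10 degrees) through the fork and lug, its axis within 10 mm of the hole's centre and the underside of its head within 5 mm of the fork's top face, at rest and released; the steel and white pins are still in the stand, within 25 mm of where they were (horizontal distance between brass_pin and fork_mouth below 0.01 m and z of brass_pin in the frame of fork_mouth between -0.005 and 0.005 m and angle between brass_pin's own z axis and vertical below 0.18 rad and linear speed of brass_pin below 0.03 m/s and distance of each of steel_pin, white_pin from where it was at the start of the episode below 0.025 m); the robot touches nothing.
It fails at once if the steel or the white pin is pulled out of its place in the stand (distance of any of steel_pin, white_pin from where it was at the start of the episode above 0.025 m).
It also fails if it takes over 42 s, if anything falls off the work surface, if the arm or the gripper's body presses on something with over 40 N, if the wrist force passes 120 N, or if a joint passes its speed limit or range.

## Working session

There is one attempt and no reset: what is moved stays moved. The work goes in short steps, each a Python script; the robot and the scene stay as the last script left them, time stands still between calls to the robot, and variables do not carry over. Pictures are saved under pics/ and viewed, at most 10 in all, crops included, and the job is handed in when it is done.

```bash
mkdir -p pics; python3 - <<'E'
from workcell import manip
import cv2,numpy as np
for n in ("top","scene"):
    im=manip.read_camera(n); cv2.imwrite(f"pics/{n}0.png",im[:,:,::-1]); p=manip.camera_params(n); print(n,p["K"].round(1).tolist(),p["cam_to_world"].round(4).tolist(),[k for k in p], p.get("dist"))
print(manip.tcp_to_grasp,manip.get_t(),manip.get_tool_rot())
E
```

```text
top [[464.8, 0.0, 318.0], [0.0, 464.8, 188.8], [0.0, 0.0, 1.0]] [[0.0287, 0.9929, -0.1154, 0.3856], [-0.9996, 0.028, -0.0082, 0.0099], [-0.0049, 0.1156, 0.9933, 1.1866], [0.0, 0.0, 0.0, 1.0]] ['K', 'cam_to_world'] None
scene [[433.7, 0.0, 315.2], [0.0, 433.7, 198.4], [0.0, 0.0, 1.0]] [[0.7804, -0.4528, 0.4312, 0.8761], [0.6252, 0.5776, -0.5249, -0.4529], [-0.0113, 0.6792, 0.7338, 0.7466], [0.0, 0.0, 0.0, 1.0]] ['K', 'cam_to_world'] None
0.0187 0.1 [-1.79928465e+02  7.67689181e-06  1.94124605e+01]
```

View pics/top0.png

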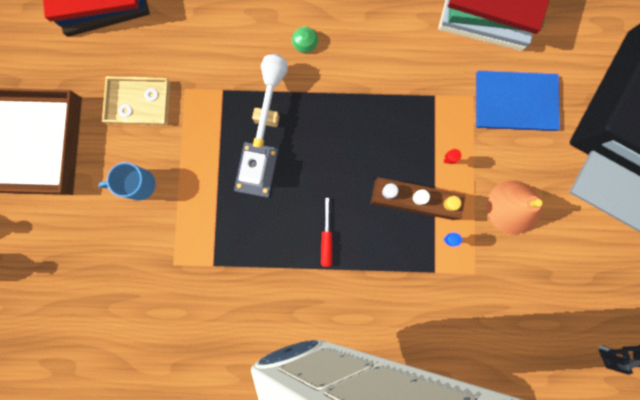

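View pics/scene0.png

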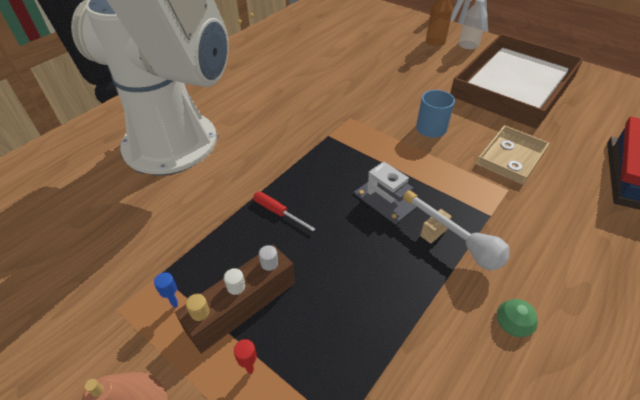

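The top view shows the brass-headed pin at about (453,203) in the stand, with white at (421,197) and steel at (390,190). Things it could be confused with are the yellow-tipped cone (536,203), the red peg (453,156) and the blue peg (453,239). The fork hole is at about (252,163). I choose (453,203); next I check it with a crop and measure.

```bash
cat > h.py <<'E'
import numpy as np,cv2
def ray(p,px):
    K=np.array(p["K"]);T=np.array(p["cam_to_world"])
    d=np.linalg.inv(K)@[px[0],px[1],1]; d=T[:3,:3]@[d[0],-d[1],-d[2]]
    return T[:3,3],d/np.linalg.norm(d)
def onz(p,px,z):
    o,d=ray(p,px); return o+d*(z-o[2])/d[2]
def proj(p,X):
    T=np.linalg.inv(np.array(p["cam_to_world"])); c=T[:3,:3]@X+T[:3,3]; q=np.array(p["K"])@[c[0],-c[1],-c[2]]; return q[:2]/q[2]
def blobs(m,amin=20):
    n,l,s,c=cv2.connectedComponentsWithStats(m.astype(np.uint8)*255); return [(c[i].round(1).tolist(),s[i].tolist()) for i in range(1,n) if s[i][4]>=amin]
E
python3 - <<'E'
from workcell import manip
from h import *
im=cv2.imread("pics/top0.png"); sc=cv2.imread("pics/scene0.png")
p=manip.camera_params("top"); q=manip.camera_params("scene")
hsv=cv2.cvtColor(im,cv2.COLOR_BGR2HSV).astype(int)
r=hsv[170:225,365:470]
for nm,m in (("brass",(r[...,0]>17)&(r[...,0]<32)&(r[...,1]>110)&(r[...,2]>140)),("pale",(r[...,1]<60)&(r[...,2]>130))):
    for c,s in blobs(m):
        px=(c[0]+365,c[1]+170); print(nm,np.round(px,1),s,onz(p,px,.1).round(4))
f=hsv[140:200,230:285]; 
for c,s in blobs((f[...,2]<110)&(f[...,1]<120),4): 
    px=(c[0]+230,c[1]+140); print("dark",px,s,onz(p,px,.075).round(4))
for c,s in blobs((f[...,2]>150)&(f[...,1]<60),50): 
    px=(c[0]+230,c[1]+140); print("silver",px,s,onz(p,px,.075).round(4))
print("scene fork hole px(393,177) on z=.075:",onz(q,(393,177),.075).round(4),"brass top (197,301) z=.106",onz(q,(197,301),.106).round(4))
a=cv2.resize(im[130:220,220:300],None,fx=4,fy=4,interpolation=cv2.INTER_CUBIC)
b=cv2.resize(im[160:250,360:480],None,fx=4,fy=4,interpolation=cv2.INTER_CUBIC)
cv2.imwrite("pics/crop.png",np.hstack([a,b])[:, :800])
E
```

```text
brass [452.2 203. ] [78, 26, 19, 15, 214] [ 0.4872 -0.2964  0.1   ]
pale [389.7 190.6] [17, 13, 17, 16, 205] [ 0.5123 -0.1499  0.1   ]
pale [421.  196.9] [48, 19, 17, 16, 216] [ 0.4995 -0.2234  0.1   ]
dark (260.2, 170.6) [0, 0, 55, 60, 1820] [0.5551 0.1601 0.075 ]
dark (251.2, 161.7) [20, 21, 4, 3, 6] [0.5763 0.1828 0.075 ]
silver (251.6, 168.2) [7, 9, 30, 38, 775] [0.5604 0.1812 0.075 ]
scene fork hole px(393,177) on z=.075: [0.5764 0.1834 0.075 ] brass top (197,301) z=.106 [ 0.4905 -0.2964  0.106 ]
```

View pics/crop.png

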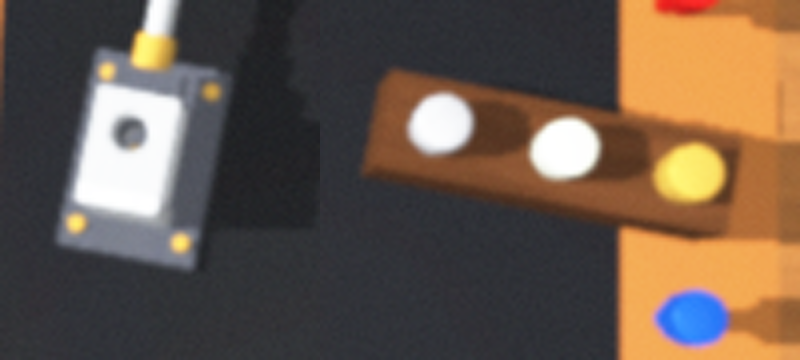

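The crop shows the round brass head in the right-hand hole, at about (453,203) in the full image, and the fork hole at about (252,162.7). The blue peg and cone are not in the stand. The row spacing measures 74 mm, which matches. I move above the pin with the fingers closing across the row and refine with the wrist camera.

```bash
python3 - <<'E'
from workcell import manip
from h import *
Y=80.3
manip.reach([.487,-.296,.24],[180,0,Y]); manip.set_gripper(.055); manip.dwell(.3)
p=manip.camera_params("wrist"); im=manip.read_camera("wrist")[:,:,::-1]; cv2.imwrite("pics/w1.png",im)
print(p["K"].round(1).tolist(),p["cam_to_world"].round(3).tolist(),manip.get_joint_pos(),manip.get_t())
h=cv2.cvtColor(im.copy(),cv2.COLOR_BGR2HSV).astype(int)
for c,s in blobs((h[...,0]>17)&(h[...,0]<32)&(h[...,1]>110)&(h[...,2]>140),200): print(c,s,onz(p,c,.106).round(4))
print("expect px",proj(p,np.array([.4872,-.2964,.106])))
E
```

```text
[[293.3, 0.0, 321.9], [0.0, 293.3, 197.8], [0.0, 0.0, 1.0]] [[0.986, 0.162, 0.044, 0.498], [-0.168, 0.95, 0.264, -0.228], [0.001, -0.268, 0.963, 0.382], [0.0, 0.0, 0.0, 1.0]] [-3.14376765e+01  1.48595814e+01  9.99336686e+01  9.23777225e-04
  6.52059528e+01 -2.17399828e+01] 2.3583
[323.4, 188.6] [307, 170, 33, 37, 940] [ 0.4882 -0.2953  0.106 ]
expect px [322.60075173 189.8012616 ]
```

View pics/w1.png

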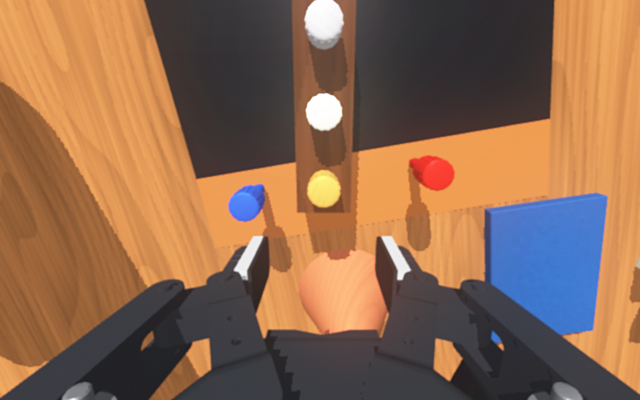

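The wrist view shows brass at (323,190), white at (323,111) and steel at (323,22), with the row vertical in the image and the fingers closing across it. This agrees with the top view within 1–2 mm. The red and blue pegs are clear of the fingers at this 55 mm opening. I go ahead with the grasp.

```bash
python3 - <<'E'
from workcell import manip
from h import *
x,y=.4877,-.297
manip.line_to([x,y,.12],v=.15); 
print("hit",manip.line_to([x,y,.075],v=.06,stop_force=6))
manip.set_gripper(.0); print("w",manip.get_grip_width(),manip.get_gripper_force(),manip.get_ee_pos(),manip.get_ft_force())
manip.line_to([x,y,.21],v=.08); print("w",manip.get_grip_width(),manip.get_gripper_force(),manip.get_ft_force(),manip.get_t())
cv2.imwrite("pics/w2.png",manip.read_camera("wrist")[:,:,::-1])
cv2.imwrite("pics/s2.png",manip.read_camera("scene")[:,:,::-1])
E
python3 -c "
import cv2,numpy as np
a=cv2.imread('pics/w2.png')[:, 130:510];b=cv2.imread('pics/s2.png')[:, 60:460];cv2.imwrite('pics/ws2.png',np.hstack([a,b]))"
```

```text
hit False
w 0.03007239697906462 59.190452098846436 [ 0.48799975 -0.29718597  0.07565262] [-1.75733836  1.6495754   5.28926458]
w 0.030435505091801485 59.322490096092224 [ 0.7105975  -0.85553082 -1.60041999] 6.3917
```

View pics/ws2.png

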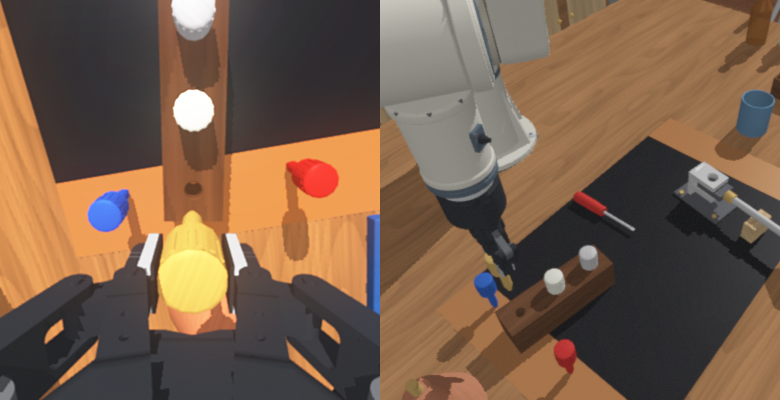

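The wrist view shows the pin in the hand, with its head top at about (324,280) and tip at about (322,215). The emptied stand hole is at about (324,187), and the white and steel pins are unmoved. Next I measure the tilt and look at the fork with the wrist camera.

```bash
python3 - <<'E'
from workcell import manip
from h import *
p=manip.camera_params("wrist"); t=manip.get_ee_pos(); print(t)
print("tip",onz(p,(322,214),t[2]-.0657).round(4),"headtop",onz(p,(324,280),t[2]+.030).round(4),"standhole",onz(p,(324,187),.07).round(4))
manip.reach([.570,.10,.215],[180,0,80.3]); manip.dwell(.3)
p=manip.camera_params("wrist"); im=manip.read_camera("wrist")[:,:,::-1].copy(); cv2.imwrite("pics/w3.png",im)
np.save("p3.npy",p,allow_pickle=True); print(manip.get_ee_pos(),manip.get_t())
print("expect",proj(p,np.array([.5755,.182,.075])))
u,v=proj(p,np.array([.5755,.182,.075])).astype(int); u0,v0=max(u-75,0),max(v-75,0)
cv2.imwrite("pics/w3c.png",np.hstack([im[:, 120:520],cv2.resize(im[v0:v0+150,u0:u0+150],(400,400),interpolation=cv2.INTER_CUBIC)])); print(u0,v0)
E
```

```text
[ 0.48752287 -0.29687735  0.2095792 ]
tip [ 0.4867 -0.2988  0.1439] headtop [ 0.4879 -0.2966  0.2396] standhole [ 0.4893 -0.2961  0.07  ]
[0.57007866 0.0994634  0.21499212] 8.3417
expect [312.86532023 100.34905124]
237 25
```

View pics/w3c.png

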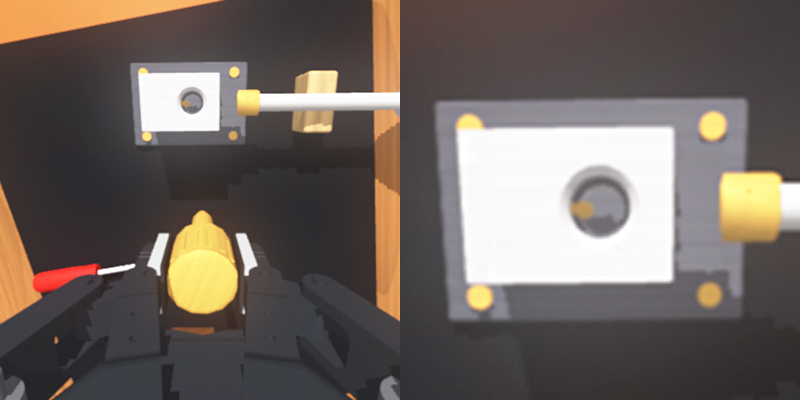

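The fork hole's rim is centred at about (311.8,100.9) in the wrist picture, 1 px from where the top and scene views predicted it. The pin hangs upright between the pads, with its tip at about (321,216). I compute the target and do a guarded insertion.

```bash
python3 - <<'E'
from workcell import manip
from h import *
p=np.load("p3.npy",allow_pickle=True).item()
w=onz(p,(311.8,100.9),.075); tp=onz(manip.camera_params("top"),(252.1,162.7),.075); s=onz(manip.camera_params("scene"),(393,177),.075)
print("wrist",w.round(4),"top",tp.round(4),"scene",s.round(4))
x,y=(.6*w+.25*tp+.15*s)[:2]; print(x,y)
manip.line_to([x,y,.175],v=.15); manip.dwell(.2); f0=manip.get_ft_force()
hit=manip.line_to([x,y,.108],v=.04,stop_force=6); print("hit",hit,manip.get_ee_pos(),manip.get_ft_force()-f0,manip.get_torque(),manip.get_t())
cv2.imwrite("pics/w4.png",manip.read_camera("wrist")[:,:,::-1]); cv2.imwrite("pics/s4.png",manip.read_camera("scene")[:,:,::-1])
a=cv2.imread("pics/w4.png")[:,120:520]; b=cv2.resize(cv2.imread("pics/s4.png")[110:260,320:470],(400,400)); cv2.imwrite("pics/ws4.png",np.hstack([a,b]))
E
```

```text
wrist [0.5745 0.1817 0.075 ] top [0.5739 0.1806 0.075 ] scene [0.5764 0.1834 0.075 ]
0.5746137523185054 0.18166829106921095
hit False [0.57523065 0.18177959 0.1083553 ] [ 3.88377925 -1.56285488  2.03548897] [-0.12801214 -0.81539419 -0.03255915] 11.125
```

View pics/ws4.png

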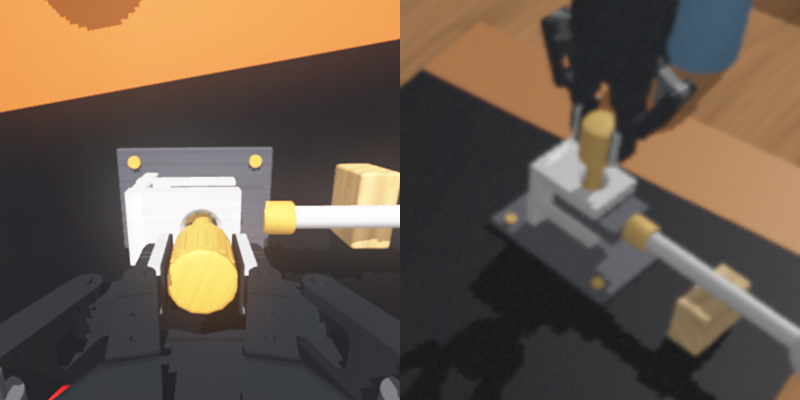

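The pin is about 30 mm into the fork, with the head still above it and standing upright. A side force of +3.9 N in x tells me to shift slightly in +x before pushing home.

```bash
python3 - <<'E'
from workcell import manip
from h import *
x,y=.5760,.1814
manip.line_to([x,y,.108],v=.02); print("F",manip.get_ft_force().round(1),manip.get_ee_pos().round(4))
for z in (.098,.090,.085,.080,.077):
    hit=manip.line_to([x,y,z],v=.025,stop_force=18); print(z,hit,manip.get_ee_pos().round(4),manip.get_ft_force().round(1),manip.get_grip_width())
    if hit: break
print(manip.get_t())
cv2.imwrite("pics/w5.png",manip.read_camera("wrist")[:,:,::-1]); cv2.imwrite("pics/s5.png",manip.read_camera("scene")[:,:,::-1])
a=cv2.imread("pics/w5.png")[:,120:520]; b=cv2.resize(cv2.imread("pics/s5.png")[110:260,320:470],(400,400)); cv2.imwrite("pics/ws5.png",np.hstack([a,b]))
E
```

```text
F [ 1.9 -0.4 -0.9] [0.5756 0.1812 0.1078]
0.098 False [0.5762 0.1814 0.0975] [ 6.  -0.  -5.8] 0.030234832442314494
0.09 False [0.5759 0.1811 0.0894] [ 4.6 -1.  -3.1] 0.030440129188283895
0.085 False [0.5759 0.1812 0.0843] [ 5.1 -1.  -4.1] 0.03052092115769509
0.08 True [0.5766 0.1818 0.0807] [-0.8 -0.1  6. ] 0.03027913704200318
13.1
```

View pics/ws5.png

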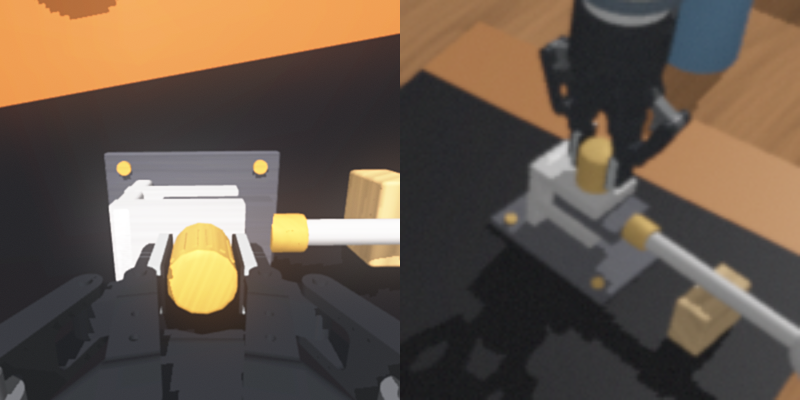

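The pin stopped at TCP z = 0.0807, exactly the height predicted for seating, and the picture shows the head down on the fork. I press once more, release, retreat and check.

```bash
python3 - <<'E'
from workcell import manip
from h import *
x,y=.5763,.1816
print(manip.line_to([x,y,.0785],v=.02,stop_force=20),manip.get_ee_pos().round(4),manip.get_ft_force().round(1))
manip.set_gripper(.055); manip.dwell(.2); manip.line_to([x,y,.16],v=.06); manip.line_to([x,y-.08,.215],v=.15); manip.dwell(.3)
p=manip.camera_params("wrist"); im=manip.read_camera("wrist")[:,:,::-1].copy(); sc=manip.read_camera("scene")[:,:,::-1].copy(); tp=manip.read_camera("top")[:,:,::-1].copy()
h=cv2.cvtColor(im,cv2.COLOR_BGR2HSV).astype(int)
for c,s in blobs((h[...,0]>17)&(h[...,0]<32)&(h[...,1]>110)&(h[...,2]>140),150): print(c,s,onz(p,c,.108).round(4))
print(manip.get_t(),manip.get_ft_force().round(1))
cv2.imwrite("pics/f.png",np.hstack([im[:,120:520],cv2.resize(sc[110:310,180:480][:, :],(390,260)).copy() if 0 else cv2.resize(sc[110:260,320:470],(400,400))]))
r=cv2.cvtColor(tp,cv2.COLOR_BGR2HSV).astype(int)[170:225,365:470]
for c,s in blobs((r[...,1]<60)&(r[...,2]>130)): print("bystander",c[0]+365,c[1]+170)
E
```

```text
True [0.5766 0.1818 0.0807] [-0.2  0.6  6.6]
[270.6, 5.5] [235, 0, 77, 16, 602] [0.5633 0.2546 0.108 ]
[308.3, 114.3] [288, 95, 37, 31, 526] [0.577  0.1731 0.108 ]
[361.3, 111.8] [351, 102, 22, 18, 288] [0.6199 0.1678 0.108 ]
16.6833 [ 0.3 -0.7 -0.7]
bystander 389.7 191.0
bystander 420.9 196.9
```

View pics/f.png

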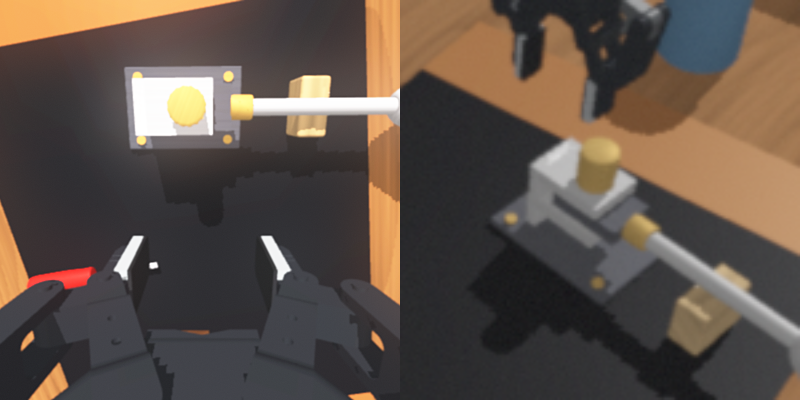

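The wrist view shows the brass head at about (306,106) over the fork hole, upright and released, and both bystander pins are unmoved. I triangulate the head's height quickly before handing in.

```bash
python3 - <<'E'
from workcell import manip
from h import *
o1,d1=ray(manip.camera_params("wrist"),(306,105)); o2,d2=ray(manip.camera_params("scene"),((599-400)/2.667+319.7,110+152/2.667))
a=np.linalg.lstsq(np.c_[d1,-d2],o2-o1,rcond=None)[0]; print(o1+a[0]*d1,o2+a[1]*d2)
q=manip.camera_params("scene")
for z in (.111,.116,.121): print(z,proj(q,np.array([.576,.182,z])))
E
```

```text
[0.57664528 0.18036536 0.10760627] [0.57690986 0.18048571 0.10760171]
0.111 [394.51946472 165.27087436]
0.116 [394.80747405 163.54825625]
0.121 [395.09777619 161.81192456]
```

The head top triangulates to about 0.108 m against an expected 0.111 m, so the pin is seated and I hand in.

```bash
python3 -c "
from workcell import manip
print(manip.job_done())"
```

```text
the job is handed in; nothing more can be done
None
```

The brass pin is seated fully home in the lamp's fork and released, the steel and white pins are still in the stand, and I handed the job in after about 17 s of robot time; the hand-in did not return a verdict.

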